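# Brace and open the sample jar for cupping

## Robot

A 6-joint arm with a two-finger parallel gripper is mounted at the origin on a cart in front of the work surface, level with it; the furniture and walls round the work are solid. World frame = base frame: x ahead of the robot, y to its left, z up, the work surface at z = 0. Lengths are in mm, angles in rad, forces in N, time in s.
With the tool pointing down it reaches from about 325 to 775 mm from the base axis. Payload 5.5 kg.
Tool frame: the origin (TCP) lies on the centre line of the jaws, within the pads' length; the fingertips stand 17 mm ahead of it and the grasp point (between the pads) lies 2 mm behind it; z points along the fingers, y is the line along which they close (so a half turn about z gives the same grasp; the last joint's range is limited). The gripper opens to 85 mm and grips with 20 to 120 N. Pads are 22 mm wide; open, the fingers measure 114 mm over their backs; the gripper's body (76 mm by 85 mm) begins 54 mm behind the grasp point. The pads swing forward as they close: fully open they stand 13 mm farther back than shut.
Start: joints at [-1.162, 0.091, 1.231, -0, 1.82, -0.057], TCP at [269.485, -536.092, 223.075] pointing down, gripper open.
Joint ranges: [-2.87, 2.87], [-0.86, 2.18], [0.17, 2.46], [-1.51, 4.65], [0.06, 2.69], [-2.65, 2.65]. Speed limits (rad/s): [2.57, 2.57, 3.01, 3.14, 3.14, 3.14].

## Interface

Orientations are given as [roll, pitch, yaw] about the fixed x, y, z axes, in that order (R = Rz(yaw) Ry(pitch) Rx(roll)).
In Python, from rig import manip, optics, job, finder gives the robot as it stands. The module is installed in compiled form; this text tells all that it offers.
- The arm moves only by the tool drive_tool, never from a script. Its argument "plan" is a list of rows, each a list of 7 numbers: the shift along the world's x, y, z as a fraction of full scale, then the turn, a rotation vector about the world's x, y, z as a fraction of full scale, then the gripper's target within -1 to 1 (fully open at 1, half-way at 0, shut at -1). In form: [[tx, ty, tz, rx, ry, rz, gripper], ...]. A call has 1 to 8 rows; each row shifts and turns the commanded pose from where the row before left it; what a row does not reach is not made up. Full scale, the value 1, is 0.075 m for a shift and 90 degrees for a turn. A row lasts 1/12 s, in which the tool goes at most 41.7 mm and 7.16 degrees, less where a joint would pass 70% of its speed; a pose out of reach is approached as far as the arm can. A call with a number of a shift or a turn outside -1 to 1 is refused whole. A call with a gripper value outside its range is refused whole. The fingers move at their own pace and stop on an object; the grip force is fixed at half the most. Time passes only in rows, so rows that do not move let the fingers close. It gives the time, the measured TCP pose, the force, the opening and the grip force at its end, in the units of the state.
- manip.get_obs(): the state, without advancing time (a new reading comes with each control period).
- optics.get_image(name): name is "side" or "top"; returns the picture (420x560x3 uint8, red, green, blue); there is no depth.
- optics.calibration(name): a dict with "fx", "fy", "cx", "cy" (pixels), "R" (3x3) and "t" (3): a world point X has camera coordinates R X + t. Camera axes: x right, y down, z forward; pixel columns grow to the right and rows downward; lengths in mm; the calibration is good to about 2 mm. A picture is of the moment at which its call begins. calibration takes no time and is no camera call.
- job.hand_in(): hands the job in; it is judged then, once.
Trained networks look in the newest picture that a camera, given by its name, has taken for a name from the list of things; names that differ only in an ending like _2 or _b are one class to them, and where a whole thing is asked for, a point or a joint stands for the part that bears it (a point fixed in the world has none). Each returns a list of dicts, best first, with "conf" (0 to 1); they miss things now and then, are a little off and sometimes report something else, mostly with a low value. They report only what shows in the picture. A call takes as long as a camera call. They do not tell look-alikes from the thing itself.
- finder.regions_of(camera, label): "mask" (420x560 bool, what is visible of it) and "point" ([column, row] in pixels, amid what is visible of it).
The state is a dict: "time_s": time; "q": joint angles; "joint_velocities": joint speeds; "joint_efforts": joint torques, N m; "ee_pos": TCP position; "ee_rot": TCP orientation; "force": force on the tool from outside, world axes, zero at the start; "torque": the same for the moment, N m; "finger_gap": opening from 0.0 (shut) to 1.0 (fully open); "grasp_force": force on a finger pad.
Only numpy, scipy, OpenCV 4.12 (cv2) and the standard library are available. Lean on these libraries where they do the work, as an engineer would, in place of code of your own. Each camera call takes 0.05 s, during which the arm holds its last target. There are 200 camera calls.

## Task

Three screw-cap sample jars stand in a row on the bar mat, each behind one vessel: take the jar that stands behind the cupping bowl (the tapered bowl without a handle), capped as it is, and seat it upright and fully down in the square recess of the wooden jar brace, which keeps it from turning. There unscrew its tight cap anticlockwise just until it comes free of the threads, lift it straight off and finish while still holding it level, centred a couple of centimetres above the jar's open mouth; do not put it down or let go. The jar stays seated in the brace, and the other jars, the vessels and everything else stay standing where they are.

Things in the scene. Friction and masses are not known exactly. Their poses are not given: they have to be found in the camera images.
- bar_mat: Black rubber bar mat, 270 (x) x 420 (y) x 4 mm, fixed. Origin: centre of its underside. The jars stand in a row 60 mm to its +x side, the vessels in a row 60 mm to its -x side, 125 mm between neighbours; jar and vessel of one place are about 120 mm apart along the mat's x.
- jar_brace: Jar brace: beech block 116 x 116 mm, 32 mm high with its rubber foot, fixed. Origin: centre of its underside; x, y along its sides. Square recess in the middle of its top, 62 x 62 mm, sides along the block's x and y, 16 mm deep, 4 mm chamfer round the mouth: a jar's foot fits in four ways with 2 mm to spare each side, turning up to 0.15 rad in it.
- recess_floor (a point): Centre of the floor of the brace's recess, 16 mm above the worktop and 16 mm below the block's top, where the centre of the jar's underside comes to rest. Axes as the brace's.
- bowl: Cupping bowl, tapered, white, no handle, 68 mm across the rim, 50 mm tall. Origin: centre of its underside. It stands on the mat before one of the three jars (which one varies).
- mug: Cup with a handle, 59 mm across, 84 mm with the handle, 56 mm tall. Origin: its underside. It stands on the mat before one of the three jars (which one varies).
- steel_cup: Steel dosing cup, straight, no handle, 60 mm across, 62 mm tall. Origin: centre of its underside. It stands on the mat before one of the three jars (which one varies).
- jar_left: Sample jar at the left place: square amber glass, 58 x 58 mm with rounded corners up to 56 mm height, then sloping in to a round neck 42 mm across; rim at 94 mm, 101 mm with cap; about 0.3 kg. Origin: centre of its underside; x, y along its flat sides, z up; plain paper label on its -x side. The vessel of its place stands in front of it, towards the robot.
- cap_left: Knurled round cap of the left jar, 58 mm across, 25 mm tall, 0.13 kg; origin centre of its underside, 76 mm above the jar's while on. Turns off anticlockwise from above: tight (0.2-0.5 N m) for 0.5 rad, then easy; rises 2 mm; lifts off after 1.05 rad relative to the jar, meets a stop at 1.62 rad. Earlier, pulling it lifts the whole jar, which can be carried by it; unbraced, the jar spins with it.
- spot_left (a point): Point on the mat's top in the middle of the left vessel place, 120 mm before the left jar's place.
- jar_middle: Sample jar at the middle place: square amber glass, 58 x 58 mm with rounded corners up to 56 mm height, then sloping in to a round neck 42 mm across; rim at 94 mm, 101 mm with cap; about 0.3 kg. Origin: centre of its underside; x, y along its flat sides, z up; plain paper label on its -x side. The vessel of its place stands in front of it, towards the robot.
- cap_middle: Knurled round cap of the middle jar, 58 mm across, 25 mm tall, 0.13 kg; origin centre of its underside, 76 mm above the jar's while on. Turns off anticlockwise from above: tight (0.2-0.5 N m) for 0.5 rad, then easy; rises 2 mm; lifts off after 1.05 rad relative to the jar, meets a stop at 1.62 rad. Earlier, pulling it lifts the whole jar, which can be carried by it; unbraced, the jar spins with it.
- spot_middle (a point): Point on the mat's top in the middle of the middle vessel place, 120 mm before the middle jar's place.
- jar_right: Sample jar at the right place: square amber glass, 58 x 58 mm with rounded corners up to 56 mm height, then sloping in to a round neck 42 mm across; rim at 94 mm, 101 mm with cap; about 0.3 kg. Origin: centre of its underside; x, y along its flat sides, z up; plain paper label on its -x side. The vessel of its place stands in front of it, towards the robot.
- cap_right: Knurled round cap of the right jar, 58 mm across, 25 mm tall, 0.13 kg; origin centre of its underside, 76 mm above the jar's while on. Turns off anticlockwise from above: tight (0.2-0.5 N m) for 0.5 rad, then easy; rises 2 mm; lifts off after 1.05 rad relative to the jar, meets a stop at 1.62 rad. Earlier, pulling it lifts the whole jar, which can be carried by it; unbraced, the jar spins with it.
- spot_right (a point): Point on the mat's top in the middle of the right vessel place, 120 mm before the right jar's place.
- timer: Wind-up brew timer, 62 mm across, 40 mm tall, in front of the mat's right end: leave alone. Origin: its underside.
- scoop: Steel bean scoop, 60 x 204 x 38 mm, lying right of the brace: leave alone. Origin: its underside.
- brush: Bench brush, 37 x 177 x 40 mm, lying left of the mat: leave alone. Origin: its underside.
- spoon: Cupping spoon, 188 x 39 x 16 mm, lying near the front left: leave alone. Origin: its underside.
Not all that is in view belongs to the job. What is shaped like the cap_right but blue or yellow is not meant.

How it is judged (in metres and radians):
On the way, in this order (a step that is already met when the one before it is completed fails the run):
1. the jar that stood behind the bowl is seated in the brace, its cap still on (((horizontal distance between bowl and spot_left below 0.045 m and horizontal distance between jar_left and recess_floor below 0.005 m and z of jar_left in the frame of recess_floor below 0.003 m and angle between jar_left's own z axis and vertical below 0.06 rad and z of cap_left in the frame of jar_left below 0.08 m) or (horizontal distance between bowl and spot_middle below 0.045 m and horizontal distance between jar_middle and recess_floor below 0.005 m and z of jar_middle in the frame of recess_floor below 0.003 m and angle between jar_middle's own z axis and vertical below 0.06 rad and z of cap_middle in the frame of jar_middle below 0.08 m) or (horizontal distance between bowl and spot_right below 0.045 m and horizontal distance between jar_right and recess_floor below 0.005 m and z of jar_right in the frame of recess_floor below 0.003 m and angle between jar_right's own z axis and vertical below 0.06 rad and z of cap_right in the frame of jar_right below 0.08 m))), for 0.2 s.
2. its cap is free of the threads and clear above the rim, the jar still seated (((horizontal distance between bowl and spot_left below 0.045 m and horizontal distance between jar_left and recess_floor below 0.005 m and z of jar_left in the frame of recess_floor below 0.003 m and angle between jar_left's own z axis and vertical below 0.06 rad and z of cap_left in the frame of jar_left above 0.0965 m) or (horizontal distance between bowl and spot_middle below 0.045 m and horizontal distance between jar_middle and recess_floor below 0.005 m and z of jar_middle in the frame of recess_floor below 0.003 m and angle between jar_middle's own z axis and vertical below 0.06 rad and z of cap_middle in the frame of jar_middle above 0.0965 m) or (horizontal distance between bowl and spot_right below 0.045 m and horizontal distance between jar_right and recess_floor below 0.005 m and z of jar_right in the frame of recess_floor below 0.003 m and angle between jar_right's own z axis and vertical below 0.06 rad and z of cap_right in the frame of jar_right above 0.0965 m))), for 0.1 s.
At the end, for the whole second after the job is handed in: The jar from behind the bowl is seated in the recess (5 mm off centre, 3 mm off the floor, 0.06 rad at most); the fingers hold its cap at rest, not touching the jar, underside 2.5 to 56 mm above the rim, within 15 mm of centre, tilt under 0.2 rad (((horizontal distance between bowl and spot_left below 0.045 m and horizontal distance between jar_left and recess_floor below 0.005 m and z of jar_left in the frame of recess_floor below 0.003 m and angle between jar_left's own z axis and vertical below 0.06 rad and z of cap_left in the frame of jar_left between 0.0965 and 0.15 m and horizontal distance between cap_left and jar_left below 0.015 m and angle between cap_left's own z axis and vertical below 0.2 rad and contact force between cap_left and the fingers above 1 N and contact force between cap_left and jar_left below 0.05 N and linear speed of cap_left below 0.05 m/s) or (horizontal distance between bowl and spot_middle below 0.045 m and horizontal distance between jar_middle and recess_floor below 0.005 m and z of jar_middle in the frame of recess_floor below 0.003 m and angle between jar_middle's own z axis and vertical below 0.06 rad and z of cap_middle in the frame of jar_middle between 0.0965 and 0.15 m and horizontal distance between cap_middle and jar_middle below 0.015 m and angle between cap_middle's own z axis and vertical below 0.2 rad and contact force between cap_middle and the fingers above 1 N and contact force between cap_middle and jar_middle below 0.05 N and linear speed of cap_middle below 0.05 m/s) or (horizontal distance between bowl and spot_right below 0.045 m and horizontal distance between jar_right and recess_floor below 0.005 m and z of jar_right in the frame of recess_floor below 0.003 m and angle between jar_right's own z axis and vertical below 0.06 rad and z of cap_right in the frame of jar_right between 0.0965 and 0.15 m and horizontal distance between cap_right and jar_right below 0.015 m and angle between cap_right's own z axis and vertical below 0.2 rad and contact force between cap_right and the fingers above 1 N and contact force between cap_right and jar_right below 0.05 N and linear speed of cap_right below 0.05 m/s))); the arm keeps its last pose, push and grip.
It fails at once if a jar that does not stand behind the bowl is moved by more than 3 cm ((not (horizontal distance between bowl and spot_left below 0.045 m) and distance of jar_left from where it was at the start of the episode above 0.03 m) or (not (horizontal distance between bowl and spot_middle below 0.045 m) and distance of jar_middle from where it was at the start of the episode above 0.03 m) or (not (horizontal distance between bowl and spot_right below 0.045 m) and distance of jar_right from where it was at the start of the episode above 0.03 m)).
It fails at once if a vessel is moved by more than 3 cm or tipped (distance of any of bowl, mug, steel_cup from where it was at the start of the episode above 0.03 m or angle between any of bowl, mug, steel_cup's own z axis and vertical above 0.5 rad).
It fails at once if a jar is tipped over (angle between any of jar_left, jar_middle, jar_right's own z axis and vertical above 0.8 rad).
It fails at once if another jar is opened ((not (horizontal distance between bowl and spot_left below 0.045 m) and z of cap_left in the frame of jar_left above 0.082 m) or (not (horizontal distance between bowl and spot_middle below 0.045 m) and z of cap_middle in the frame of jar_middle above 0.082 m) or (not (horizontal distance between bowl and spot_right below 0.045 m) and z of cap_right in the frame of jar_right above 0.082 m)).
It fails at once if the timer, scoop, brush or spoon is pushed by more than 4 cm (distance of any of timer, scoop, brush, spoon from where it was at the start of the episode above 0.04 m).
It also fails if it takes over 61 s, if anything falls off the work surface, if the arm or the gripper's body presses on something with over 40 N, if the wrist force passes 120 N, or if a joint passes its speed limit or range.

## Working session

There is one attempt and no reset: what is moved stays moved. The work goes in short steps, Python scripts to look and compute and a tool call to move; the robot and the scene stay as the last step left them, time stands still between calls to the robot, and variables do not carry over. Pictures are saved under pics/ and viewed, at most 10 in all, crops included, and the job is handed in when it is done.

Besides the shell and the picture viewer there is one more tool, called after "Call:" by a JSON object that holds its "fn" and its "kwargs", one argument or row to a line. drive_tool: Moves the arm, as the interface text tells. Shift numbers are shares of 0.075 m and turn numbers shares of 90 degrees, none past 1 either way. Its arguments: {"type":"object","properties":{"plan":{"type":"array"}},"required":["plan"]}

```bash
mkdir -p pics; cat > h.py <<'E'
import numpy as np, cv2
from rig import manip, optics, job, finder
def ray(cam,p,z):
    c=optics.calibration(cam);R=np.array(c["R"]);t=np.array(c["t"])
    o=-R.T@t;d=R.T@np.array([(p[0]-c["cx"])/c["fx"],(p[1]-c["cy"])/c["fy"],1])
    return o+d*(z-o[2])/d[2]
def proj(cam,X):
    c=optics.calibration(cam);q=np.array(c["R"])@np.array(X,float)+np.array(c["t"])
    return [round(c["fx"]*q[0]/q[2]+c["cx"],1),round(c["fy"]*q[1]/q[2]+c["cy"],1)]
E
python3 - <<'E'
from h import *
ims=[]
for c in("top","side"):
    im=optics.get_image(c);cv2.imwrite(f"pics/{c}0.png",im[:,:,::-1])
    k=optics.calibration(c);print(c,k["fx"],-np.array(k["R"]).T@np.array(k["t"]),np.array(k["R"]).round(2).tolist())
for l,z in(("bowl",50),("mug",56),("steel_cup",62),("cap_left",101),("jar_brace",32),("bar_mat",4)):
    for c in ("top",):
        for r in finder.regions_of(c,l)[:5]:
            ys,xs=np.nonzero(r["mask"]);print(l,c,round(r["conf"],2),np.round(r["point"]),xs.min(),xs.max(),ys.min(),ys.max(),ray(c,r["point"],z).round(1))
print(manip.get_obs())
E
```

```text
top 523.71961099048 [ 455.44909145    2.22549641 1579.42140055] [[0.02, -1.0, -0.01], [-1.0, -0.01, -0.07], [0.07, 0.01, -1.0]]
side 477.9368807272589 [ 144.68836188 1192.37866737 1152.76661736] [[-0.95, -0.32, -0.01], [-0.2, 0.61, -0.77], [0.25, -0.72, -0.64]]
bowl top 0.61 [272. 253.] 261 283 244 266 [469.6  29.7  50. ]
mug top 0.66 [186. 240.] 174 201 229 248 [503.2 279.8  56. ]
steel_cup top 0.76 [233. 249.] 222 242 237 256 [478.7 144.3  62. ]
cap_left top 0.83 [196. 197.] 184 203 191 211 [623.  247.6 101. ]
jar_brace top 0.6 [390. 262.] 368 414 242 286 [ 446.3 -315.7   32. ]
bar_mat top 0.67 [232. 230.] 160 311 174 283 [537.1 153.7   4. ]
{'time_s': 0.4, 'q': array([-1.16168782e+00,  9.12423553e-02,  1.23087951e+00,  5.53511466e-06,
        1.81979220e+00, -5.67433537e-02]), 'joint_velocities': array([-0.001637  , -0.00156852, -0.0025557 , -0.00076177,  0.00156982,
        0.0001838 ]), 'joint_efforts': array([-2.25053664e-03, -4.57736135e+01, -4.17457831e+01, -3.57579738e-04,
        2.33855841e-03,  7.96666711e-06]), 'ee_pos': array([ 269.47576371, -536.04864217,  222.88849804]), 'ee_rot': array([-3.14127207e+00, -2.35841054e-05,  4.65853216e-01]), 'force': array([ 0.55028632, -0.0200461 ,  1.07660382]), 'torque': array([-0.00920781,  0.01074172,  0.00872176]), 'grasp_force': 0.0, 'finger_gap': 1.0010797649021015}
```

View pics/top0.png

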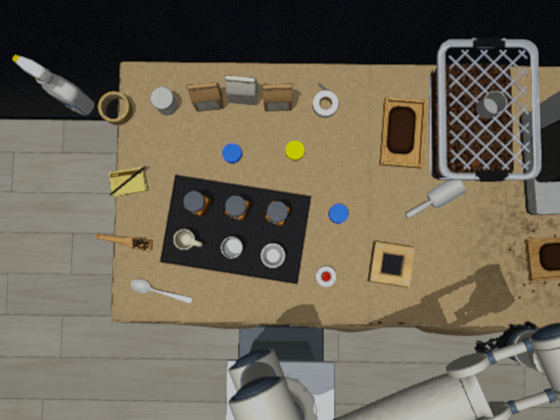

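View pics/side0.png

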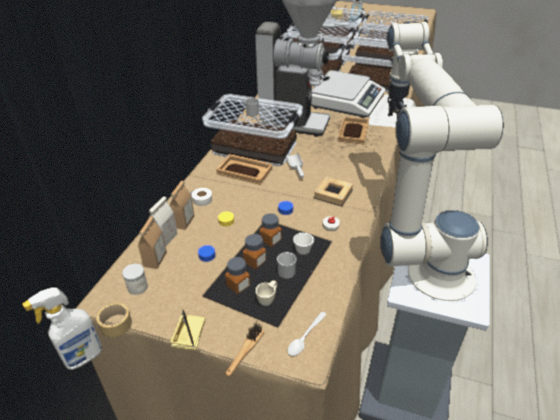

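The top picture shows the mat with jars at about (196,203), (236,207) and (277,212). In front of them are the mug with handle (185,240), a vessel at (232,247) and one at (272,256). The brace is at (391,264). Candidates for the bowl are (232,247) and (272,256), so I'll confirm with an enlarged crop.

```bash
python3 - <<'E'
from h import *
t=cv2.imread("pics/top0.png");s=cv2.imread("pics/side0.png")
a=cv2.resize(t[180:290,155:315],(800,550),interpolation=3)[:, :]
b=cv2.resize(s[205:315,205:365],(800,550),interpolation=3)
cv2.imwrite("pics/c1.png",np.vstack([cv2.resize(a,(436,300)),cv2.resize(b,(436,300))]))
p=cv2.resize(t[235:295,360:425],(520,480),interpolation=3);cv2.imwrite("pics/c2.png",p)
for cam in("top","side"):
  for l,z in(("cap_right",101),("jar_brace",32),("bowl",50),("steel_cup",62)):
    for r in finder.regions_of(cam,l)[:6]:
      ys,xs=np.nonzero(r["mask"]);m=(xs.mean(),ys.mean())
      print(cam,l,round(r["conf"],2),np.round(m,1),len(xs),xs.min(),xs.max(),ys.min(),ys.max(),ray(cam,m,z).round(1))
E
```

```text
top cap_right 0.85 [277.2 211.4] 382 267 287 200 222 [586.   16.4 101. ]
top cap_right 0.83 [294.2 150.8] 334 285 304 140 161 [760.4 -29.3 101. ]
top cap_right 0.79 [338.1 213.4] 332 328 348 204 223 [ 582.8 -155.9  101. ]
top cap_right 0.76 [231.5 152.7] 275 223 240 143 162 [752.3 149.7 101. ]
top jar_brace 0.6 [390.9 263.7] 1642 368 414 242 286 [ 442.7 -319.4   32. ]
top bowl 0.61 [272.4 255.2] 408 261 283 244 266 [462.2  29.   50. ]
top steel_cup 0.76 [231.4 246.8] 315 222 242 237 256 [484.5 147.9  62. ]
side cap_right 0.76 [269.6 220.6] 238 261 278 213 228 [583.6  24.5 101. ]
side cap_right 0.7 [225.9 218.4] 214 218 234 211 226 [729.8  60.7 101. ]
side cap_right 0.64 [285.  207.3] 180 278 292 201 214 [556.2 -61.3 101. ]
side cap_right 0.61 [206.1 252.9] 236 198 214 245 261 [720.7 237.2 101. ]
side cap_right 0.19 [270.8 278.8] 4678 202 331 224 326 [489.5 276.6 101. ]
side jar_brace 0.26 [253.2 241.8] 261 245 262 234 250 [627.7  72.9  32. ]
side bowl 0.17 [236.4 265.2] 338 227 246 255 275 [631.2 211.8  50. ]
side steel_cup 0.81 [285.8 264.1] 439 276 295 251 277 [478.  167.4  62. ]
```

View pics/c1.png

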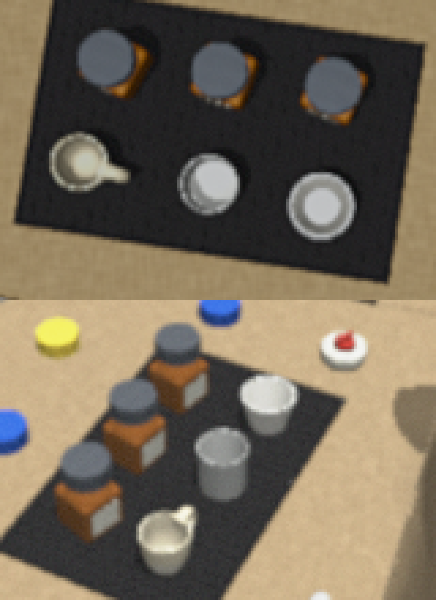

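View pics/c2.png

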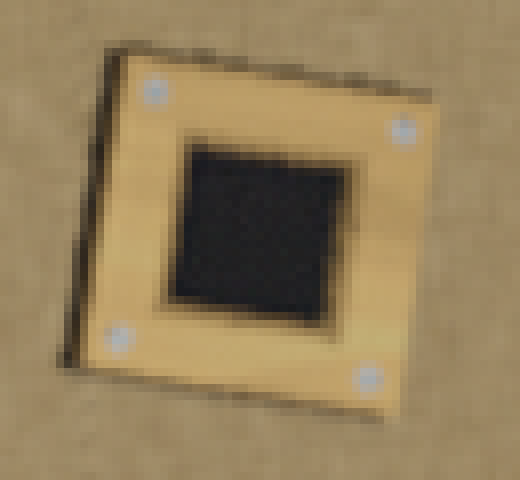

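Crops: (272,256) is the white tapered bowl without a handle, (232,247) is the straight grey steel cup, and (185,240) has a handle. The bowl stands at the right place, so the target is jar_right (cap at 277,212). The brace recess in the crop is dark and clear, turned slightly. Next I'll measure the cap, the jar yaw and the brace.

```bash
python3 - <<'E'
from h import *
from scipy.optimize import least_squares
# triangulate cap_right centroid: top mask ~ cap top disc, side mask ~ full cap
th=np.linspace(0,2*np.pi,60)
def sil(cam,x,y,zb,zt,r=29):
    pts=np.array([proj(cam,[x+r*np.cos(a),y+r*np.sin(a),z]) for a in th for z in(zb,zt)],np.float32)
    h=cv2.convexHull(pts);m=cv2.moments(h);return np.array([m["m10"]/m["m00"],m["m01"]/m["m00"]])
for nm,T,S in(("right",(277.2,211.4),(269.6,220.6)),):
    f=lambda v:np.r_[sil("top",v[0],v[1],80,105)-T,sil("side",v[0],v[1],80,105)-S]
    s=least_squares(f,[585,16],diff_step=1e-3);print(nm,s.x.round(1),s.fun.round(2))
t=cv2.imread("pics/top0.png")
# brace: outline mask + recess
r=finder.regions_of("top","jar_brace") or (optics.get_image("top"),finder.regions_of("top","jar_brace"))[1]
m=r[0]["mask"].astype(np.uint8)
def rect(m):
    c=max(cv2.findContours(m,0,2)[0],key=cv2.contourArea);return cv2.minAreaRect(c)
R=rect(m);print("brace",R)
g=cv2.cvtColor(t,6);d=((g<75)).astype(np.uint8);k=np.zeros_like(d);k[248:282,375:408]=1
R2=rect(d*k);print("recess",R2)
for n,RR,z in(("outer",R,32),("rec",R2,28)):
    B=np.array([ray("top",p,z)[:2] for p in cv2.boxPoints(RR)]);e=np.diff(np.vstack([B,B[:1]]),axis=0)
    print(n,B.mean(0).round(1),np.hypot(*e.T).round(1),(np.degrees(np.arctan2(e[:,1],e[:,0]))%90).round(1))
sc=np.array([[155,92],[404,132],[369,379],[120,338]])/8+[360,235]-.5+1/16
B=np.array([ray("top",p,32)[:2] for p in sc]);e=np.diff(np.vstack([B,B[:1]]),axis=0)
print("screws",B.mean(0).round(1),np.hypot(*e.T).round(1),(np.degrees(np.arctan2(e[:,1],e[:,0]))%90).round(1))
# mat yaw
mt=finder.regions_of("top","bar_mat")[0]["mask"].astype(np.uint8)
B=np.array([ray("top",p,4)[:2] for p in cv2.boxPoints(rect(mt))]);e=np.diff(np.vstack([B,B[:1]]),axis=0)
print("mat",B.mean(0).round(1),np.hypot(*e.T).round(1),(np.degrees(np.arctan2(e[:,1],e[:,0]))%90).round(1))
# jar yaw: orange pixels
hsv=cv2.cvtColor(t,40);o=cv2.inRange(hsv,(5,120,60),(25,255,255));
print("".join("".join("#" if v else "." for v in row)+"\n" for row in o[196:228,262:294]))
s=cv2.imread("pics/side0.png");a=cv2.resize(np.hstack([t[192:232,257:297],s[205:245,250:290]]),(800,400),interpolation=2);cv2.imwrite("pics/c3.png",a)
for p in([585,15,0],):print(proj("top",p))
E
```

```text
Traceback (most recent call last):
  File "h.py", line 8, in proj
    c=optics.calibration(cam);q=np.array(c["R"])@np.array(X,float)+np.array(c["t"])
ValueError: time passes only in moves, steps and waits
```

```bash
cat > h.py <<'E'
import numpy as np, cv2, functools
from rig import manip, optics, job, finder
@functools.cache
def cal(cam):
    c=optics.calibration(cam);return c["fx"],c["fy"],c["cx"],c["cy"],np.array(c["R"]),np.array(c["t"])
def ray(cam,p,z):
    fx,fy,cx,cy,R,t=cal(cam)
    o=-R.T@t;d=R.T@np.array([(p[0]-cx)/fx,(p[1]-cy)/fy,1])
    return o+d*(z-o[2])/d[2]
def proj(cam,X):
    fx,fy,cx,cy,R,t=cal(cam);q=R@np.array(X,float)+t
    return np.array([fx*q[0]/q[2]+cx,fy*q[1]/q[2]+cy])
E
cat > m.py <<'E'
from h import *
from scipy.optimize import least_squares
th=np.linspace(0,2*np.pi,60)
def sil(cam,x,y,zb,zt,r=29):
    pts=np.array([proj(cam,[x+r*np.cos(a),y+r*np.sin(a),z]) for a in th for z in(zb,zt)],np.float32)
    h=cv2.convexHull(pts);m=cv2.moments(h);return np.array([m["m10"]/m["m00"],m["m01"]/m["m00"]])
def rect(m):
    c=max(cv2.findContours(m,0,2)[0],key=cv2.contourArea);return cv2.minAreaRect(c)
def show(n,px,z):
    B=np.array([ray("top",p,z)[:2] for p in px]);e=np.diff(np.vstack([B,B[:1]]),axis=0)
    print(n,B.mean(0).round(1),np.hypot(*e.T).round(1),((np.degrees(np.arctan2(e[:,1],e[:,0]))+45)%90-45).round(1))
E
python3 - <<'E'
from m import *
T,S=(277.2,211.4),(269.6,220.6)
f=lambda v:np.r_[sil("top",v[0],v[1],80,105)-T,sil("side",v[0],v[1],80,105)-S]
s=least_squares(f,[585,16],diff_step=1e-3);print("cap",s.x.round(1),s.fun.round(2))
t=cv2.imread("pics/top0.png")
show("brace",cv2.boxPoints(rect(finder.regions_of("top","jar_brace")[0]["mask"].astype(np.uint8))),32)
g=cv2.cvtColor(t,6);d=((g<75)).astype(np.uint8);k=np.zeros_like(d);k[250:282,378:406]=1
show("rec",cv2.boxPoints(rect(d*k)),28)
show("screws",np.array([[155,92],[404,132],[369,379],[120,338]])/8+[360,235]-.5+1/16,32)
show("mat",cv2.boxPoints(rect(finder.regions_of("top","bar_mat")[0]["mask"].astype(np.uint8))),4)
s=cv2.imread("pics/side0.png");a=cv2.resize(np.hstack([t[192:232,257:297],s[205:245,250:290]]),(800,400),interpolation=2);cv2.imwrite("pics/c3.png",a)
E
```

```text
cap [586.5  16.1] [ 0.14 -0.06  0.02  0.28]
brace [ 442.4 -319.1] [117.  124.  116.8 123.4] [-9.3 -8.6 -9.6 -8.5]
rec [ 441.7 -322.3] [57.6 58.5 57.6 58.3] [-9.4 -8.6 -9.5 -8.6]
screws [ 442.  -323.6] [92.5 91.5 92.2 91.3] [-8.3 -8.2 -8.4 -8. ]
mat [541.6 145.9] [277.3 433.  275.9 427.9] [-7.2 -8.2 -8.3 -8. ]
```

View pics/c3.png

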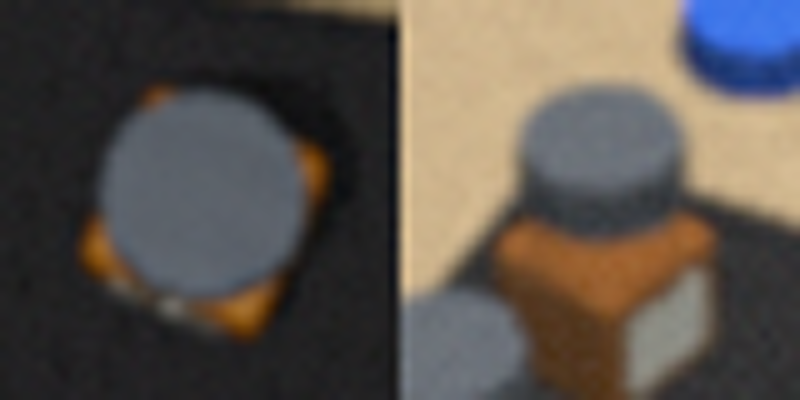

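The crop shows jar_right, cap disc at about (277,211), and its body clearly turned more than the mat (corners at about (266,217), (282,225), (289,208)). I'll fit its yaw and check the recess.

```bash
cat >> m.py <<'E'
def hulls(cam,x,y,z0,yaw,ss=8,off=(0,0)):
    m=np.zeros((420,560),np.uint8);M=np.zeros((420*1,560*1),np.uint8)
    R=np.array([[np.cos(yaw),-np.sin(yaw)],[np.sin(yaw),np.cos(yaw)]])
    body=[]
    for sx,sy in((1,1),(-1,1),(-1,-1),(1,-1)):
        for a in np.linspace(0,np.pi/2,4):
            a0=np.arctan2(sy,sx)-np.pi/4+a
            p=R@np.array([sx*20+9*np.cos(a0),sy*20+9*np.sin(a0)])
            body+=[proj(cam,[x+p[0],y+p[1],z0+z]) for z in(0,56)]
    cap=[proj(cam,[x+29*np.cos(a),y+29*np.sin(a),z0+z]) for a in th for z in(76,101)]
    for P in(body,cap):
        cv2.fillConvexPoly(m,np.round(cv2.convexHull(np.array(P,np.float32))*16).astype(np.int32),1,lineType=8,shift=4)
    return m.astype(bool)
def fityaw(masks,x,y,z0):
    for w in np.radians(np.arange(-45,45,5)):
        print(round(np.degrees(w)),[round((h&k).sum()/(h|k).sum(),3) for c,k in masks.items() for h in[hulls(c,x,y,z0,w)]],end="; ")
E
python3 - <<'E'
from m import *
ms={}
for c in("top","side"):
    for r in finder.regions_of(c,"jar_right")[:4]:
        print(c,round(r["conf"],2),np.round(r["point"]),r["mask"].sum())
        T=(277,212) if c=="top" else (270,225)
        if np.hypot(*(np.array(r["point"])-T))<14 and c not in ms: ms[c]=r["mask"]
fityaw(ms,586.5,16.1,4)
E
```

```text
top 0.34 [195. 198.] 355
side 0.84 [270. 232.] 290
side 0.25 [335. 224.] 188
-45 [np.float64(0.458)]; -40 [np.float64(0.456)]; -35 [np.float64(0.465)]; -30 [np.float64(0.463)]; -25 [np.float64(0.459)]; -20 [np.float64(0.464)]; -15 [np.float64(0.464)]; -10 [np.float64(0.465)]; -5 [np.float64(0.46)]; 0 [np.float64(0.454)]; 5 [np.float64(0.467)]; 10 [np.float64(0.458)]; 15 [np.float64(0.458)]; 20 [np.float64(0.445)]; 25 [np.float64(0.459)]; 30 [np.float64(0.462)]; 35 [np.float64(0.464)]; 40 [np.float64(0.465)];
```

Call:
{"fn": "drive_tool", "kwargs": {
  "plan": [
    [0.25,0.45,0,0,0,0,1],
    [0.25,0.45,0,0,0,0,1],
    [0.25,0.45,0,0,0,0,1],
    [0.25,0.45,0,0,0,0,1],
    [0.25,0.45,0,0,0,0,1],
    [0.25,0.45,0,0,0,0,1],
    [0.25,0.45,0,0,0,0,1],
    [0.25,0.45,0,0,0,0,1]
  ]
}}

```text
time_s: 1.67
ee_pos: [420.0, -264.4, 223.3]
ee_rot: [3.141, -0.0, 0.466]
force: [1.0, -0.3, 0.2]
finger_gap: 1.001
grasp_force: 0.0
```

```bash
cat >> m.py <<'E'
def poly(P,s,o):
    m=np.zeros((s*44,s*44),np.uint8)
    h=cv2.convexHull(((np.array(P)-o+.5)*s).astype(np.float32));cv2.fillConvexPoly(m,np.round(h*16).astype(np.int32),1,shift=4);return m>0
def parts(cam,x,y,z0,yaw,o,s=6):
    b=[]
    for i in range(4):
        for a in np.linspace(0,np.pi/2,4):
            c=np.pi/2*i;q=np.array([20*np.sqrt(2)*np.cos(c+np.pi/4)+9*np.cos(c+a),20*np.sqrt(2)*np.sin(c+np.pi/4)+9*np.sin(c+a)])
            X=x+np.cos(yaw)*q[0]-np.sin(yaw)*q[1];Y=y+np.sin(yaw)*q[0]+np.cos(yaw)*q[1]
            b+=[proj(cam,[X,Y,z0+z]) for z in(0,56)]
    cp=[proj(cam,[x+29*np.cos(a),y+29*np.sin(a),z0+z]) for a in th for z in(76,101)]
    return poly(b,s,o),poly(cp,s,o)
E
python3 - <<'E'
from m import *
from scipy.optimize import minimize
def orange(f,o,s=6):
    im=cv2.resize(cv2.imread(f)[o[1]:o[1]+44,o[0]:o[0]+44],None,fx=s,fy=s,interpolation=2);h=cv2.cvtColor(im,40)
    return cv2.inRange(h,(4,110,40),(20,255,255))>0
for cam,o in(("top",(255,190)),):
    O=orange(f"pics/{cam}0.png",o)
    best=[]
    for yaw in range(-45,45,3):
      for dx in range(-4,5,2):
        for dy in range(-4,5,2):
          b,c=parts(cam,586.5+dx,16+dy,4,np.radians(yaw),o);v=b&~c
          best.append(((v&O).sum()/(v|O).sum(),yaw,dx,dy))
    best.sort(reverse=True);print(cam,O.sum(),[(round(float(a),3),*r) for a,*r in best[:8]])
E
```

```text
top 2711 [(0.56, -21, 0, 2), (0.557, -24, 0, 2), (0.551, -21, 2, 2), (0.551, -24, 2, 2), (0.535, -18, 0, 2), (0.533, -27, 0, 2), (0.527, -24, 2, 0), (0.525, -18, 2, 2)]
```

Call:
{"fn": "drive_tool", "kwargs": {
  "plan": [
    [0.278,0.468,0,0,0,0,1],
    [0.278,0.468,0,0,0,0,1],
    [0.278,0.468,0,0,0,0,1],
    [0.278,0.468,0,0,0,0,1],
    [0.278,0.468,0,0,0,0,1],
    [0.278,0.468,0,0,0,0,1],
    [0.278,0.468,0,0,0,0,1],
    [0.274,0.464,0,0,0,0,1]
  ]
}}

```text
time_s: 2.33
ee_pos: [586.7, 16.5, 223.2]
ee_rot: [3.141, -0.0, 0.466]
force: [1.3, 0.0, -0.1]
finger_gap: 0.999
grasp_force: 0.0
```

Call:
{"fn": "drive_tool", "kwargs": {
  "plan": [
    [0,0,-0.45,0,0,0,1],
    [0,0,-0.45,0,0,0,1],
    [0,0,-0.35,0,0,0,1],
    [0,0,-0.25,0,0,0,1],
    [0,0,-0.15,0,0,0,1],
    [0,0,-0.1,0,0,0,1],
    [0,0,0,0,0,0,1],
    [0,0,0,0,0,0,-1]
  ]
}}

```text
time_s: 3.0
ee_pos: [586.5, 14.3, 92.9]
ee_rot: [3.141, -0.001, 0.466]
force: [0.0, -0.3, 0.0]
finger_gap: 0.884
grasp_force: 0.0
```

Call:
{"fn": "drive_tool", "kwargs": {
  "plan": [
    [0,0,0,0,0,0,-1],
    [0,0,0,0,0,0,-1],
    [0,0,0,0,0,0,-1],
    [0,0,0,0,0,0,-1],
    [0,0,0,0,0,0,-1],
    [0,0,0,0,0,0,-1]
  ]
}}

```text
time_s: 3.5
ee_pos: [588.2, 15.2, 97.2]
ee_rot: [3.139, -0.008, 0.466]
force: [-1.6, 2.3, 11.6]
finger_gap: 0.011
grasp_force: 5.8
```

```bash
python3 - <<'E'
from m import *
s=optics.get_image("side")[:,:,::-1];t=optics.get_image("top")[:,:,::-1]
cv2.imwrite("pics/d1.png",np.hstack([cv2.resize(s[190:290,215:315],(400,400),interpolation=2),cv2.resize(t[170:270,220:320],(400,400),interpolation=2)]))
o=manip.get_obs();print(o["ee_pos"],o["finger_gap"],o["grasp_force"],o["force"]);print(proj("side",o["ee_pos"]),proj("top",o["ee_pos"]))
E
```

```text
[588.13638864  15.34405837  97.06700605] -0.0032974704213273006 6.210381923010573 [-1.93687966  3.32894924 12.46697573]
[269.23106947 219.58064041] [277.62334515 210.73752165]
```

View pics/d1.png

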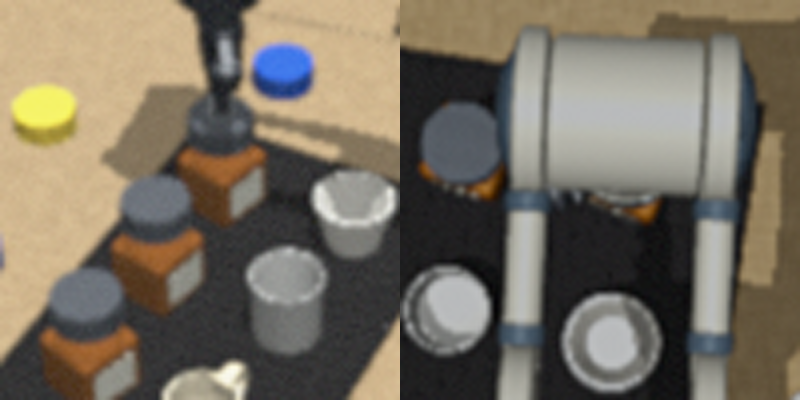

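The fingers (side crop tip at about (220,108)) closed on top of the cap, and the jar stands unmoved. So the tips sit higher than the reading suggests. I'll raise, open and measure where the fingertips really are.

Call:
{"fn": "drive_tool", "kwargs": {
  "plan": [
    [0,0,0.3,0,0,0,-1],
    [0,0,0.45,0,0,0,-1],
    [0,0,0.45,0,0,0,-1],
    [0,0,0.45,0,0,0,-1],
    [0,0,0,0,0,0,-1]
  ]
}}

```text
time_s: 4.02
ee_pos: [588.5, 14.3, 226.0]
ee_rot: [3.134, -0.013, 0.466]
force: [0.2, 0.1, 2.0]
finger_gap: -0.001
grasp_force: 0.0
```

```bash
python3 - <<'E'
from m import *
s=optics.get_image("side")[:,:,::-1];cv2.imwrite("pics/s2.png",s)
print([ (round(r["conf"],2),np.round(r["point"],1),r["mask"].sum(),[round(float(a.mean()),1) for a in np.nonzero(r["mask"])]) for r in finder.regions_of("side","cap_right")[:3]])
p=manip.get_obs()["ee_pos"];print(p)
for k in(-20,-10,0,10,17,20):print(k,proj("side",p-[0,0,k]).round(1))
c=s[160:250,225:315];cv2.imwrite("pics/s2c.png",cv2.resize(c,(540,540),interpolation=2))
E
```

```text
[(0.64, array([283.3, 208.1]), np.int64(178), [208.0, 285.1]), (0.48, array([224.8, 219.2]), np.int64(182), [218.6, 225.0])]
[587.12902183  14.31366758 219.21516818]
-20 [268.8 185.9]
-10 [268.9 188.4]
0 [268.9 190.9]
10 [269.  193.3]
17 [269. 195.]
20 [269.  195.7]
```

View pics/s2c.png

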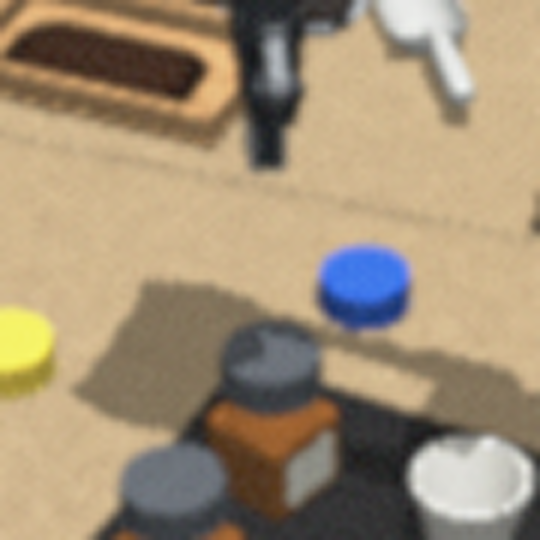

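Call:
{"fn": "drive_tool", "kwargs": {
  "plan": [
    [0,0,0,0,0,0,1],
    [0,0,0,0,0,0,1],
    [0,0,0,0,0,0,1],
    [0,0,0,0,0,0,1],
    [0,0,0,0,0,0,1],
    [0,0,0,0,0,0,1]
  ]
}}

```text
time_s: 4.62
ee_pos: [585.8, 14.4, 215.0]
ee_rot: [-3.141, 0.001, 0.466]
force: [0.1, -0.8, 0.8]
finger_gap: 0.846
grasp_force: 0.0
```

The crop shows the closed fingertips at about (269,188), roughly 10 mm above the reported TCP instead of 17 mm below it. That agrees with the contact on the cap. The jar hasn't moved (cap about (270,221)). I'll grasp about 30 mm lower by the reading and watch the force.

Call:
{"fn": "drive_tool", "kwargs": {
  "plan": [
    [0.01,0.025,-0.45,0,0,0,1],
    [0,0,-0.45,0,0,0,1],
    [0,0,-0.4,0,0,0,1],
    [0,0,-0.25,0,0,0,1],
    [0,0,-0.15,0,0,0,1],
    [0,0,0,0,0,0,1]
  ]
}}

```text
time_s: 5.12
ee_pos: [585.1, 16.3, 84.7]
ee_rot: [-3.139, 0.005, 0.466]
force: [-0.2, 0.0, 0.1]
finger_gap: 1.003
grasp_force: 0.0
```

Call:
{"fn": "drive_tool", "kwargs": {
  "plan": [
    [0,0,-0.1,0,0,0,1],
    [0,0,-0.1,0,0,0,1],
    [0,0,-0.1,0,0,0,1],
    [0,0,-0.05,0,0,0,1],
    [0,0,0,0,0,0,1],
    [0,0,0,0,0,0,1]
  ]
}}

```text
time_s: 5.62
ee_pos: [586.8, 16.3, 61.9]
ee_rot: [-3.142, 0.0, 0.466]
force: [0.3, 0.0, -0.5]
finger_gap: 1.001
grasp_force: 0.0
```

Call:
{"fn": "drive_tool", "kwargs": {
  "plan": [
    [0,0,0,0,0,0,-1],
    [0,0,0,0,0,0,-1],
    [0,0,0,0,0,0,-1],
    [0,0,0,0,0,0,-1],
    [0,0,0,0,0,0,-1],
    [0,0,0,0,0,0,-1]
  ]
}}

```text
time_s: 6.12
ee_pos: [587.3, 16.0, 62.8]
ee_rot: [3.14, -0.001, 0.466]
force: [0.7, -1.1, 4.5]
finger_gap: 0.679
grasp_force: 63.5
```

Cap held (58 mm opening, 63 N). Lifting.

Call:
{"fn": "drive_tool", "kwargs": {
  "plan": [
    [0,0,0.1,0,0,0,-1],
    [0,0,0.2,0,0,0,-1],
    [0,0,0.3,0,0,0,-1],
    [0,0,0.3,0,0,0,-1],
    [0,0,0.2,0,0,0,-1],
    [0,0,0.1,0,0,0,-1],
    [0,0,0,0,0,0,-1]
  ]
}}

```text
time_s: 6.7
ee_pos: [587.1, 16.6, 153.0]
ee_rot: [3.141, -0.001, 0.466]
force: [0.8, -0.9, -4.9]
finger_gap: 0.676
grasp_force: 65.3
```

Call:
{"fn": "drive_tool", "kwargs": {
  "plan": [
    [-0.08,-0.18,0,0,0,0.02,-1],
    [-0.16,-0.38,0,0,0,0.03,-1],
    [-0.2,-0.48,0,0,0,0.03,-1],
    [-0.2,-0.48,0,0,0,0.03,-1],
    [-0.2,-0.48,0,0,0,0.02,-1],
    [-0.2,-0.48,0,0,0,0.02,-1],
    [-0.2,-0.48,0,0,0,0,-1],
    [-0.2,-0.46,0,0,0,0,-1]
  ]
}}

```text
time_s: 7.37
ee_pos: [476.9, -241.2, 149.3]
ee_rot: [-3.138, 0.001, 0.702]
force: [0.8, -0.2, -4.9]
finger_gap: 0.673
grasp_force: 65.4
```

Call:
{"fn": "drive_tool", "kwargs": {
  "plan": [
    [-0.2,-0.46,0,0,0,0,-1],
    [-0.16,-0.36,0,0,0,0,-1],
    [-0.08,-0.2,0,0,0,0,-1],
    [-0.05,-0.08,0,0,0,0,-1],
    [0,0,0,0,0,0,-1],
    [0,0,0,0,0,0,-1]
  ]
}}

```text
time_s: 7.87
ee_pos: [441.9, -321.7, 150.4]
ee_rot: [-3.139, -0.0, 0.701]
force: [0.3, -0.1, -4.4]
finger_gap: 0.677
grasp_force: 65.5
```

```bash
python3 - <<'E'
from m import *
o=manip.get_obs();print(o["ee_pos"],o["ee_rot"])
s=optics.get_image("side")[:,:,::-1];t=optics.get_image("top")[:,:,::-1]
cv2.imwrite("pics/s3.png",s);cv2.imwrite("pics/t3.png",t)
p=proj("side",[442,-323,80]).astype(int);q=proj("top",[442,-323,80]).astype(int);print(p,q)
a=s[p[1]-40:p[1]+40,p[0]-40:p[0]+40].copy();b=t[q[1]-40:q[1]+40,q[0]-40:q[0]+40]
cv2.imwrite("pics/d3.png",np.hstack([cv2.resize(x,(400,400),interpolation=2) for x in(a,b)]))
E
```

```text
[ 441.86984361 -321.71221697  150.43065804] [-3.13892350e+00 -4.88863251e-04  7.01381970e-01]
[333 177] [395 264]
```

View pics/d3.png

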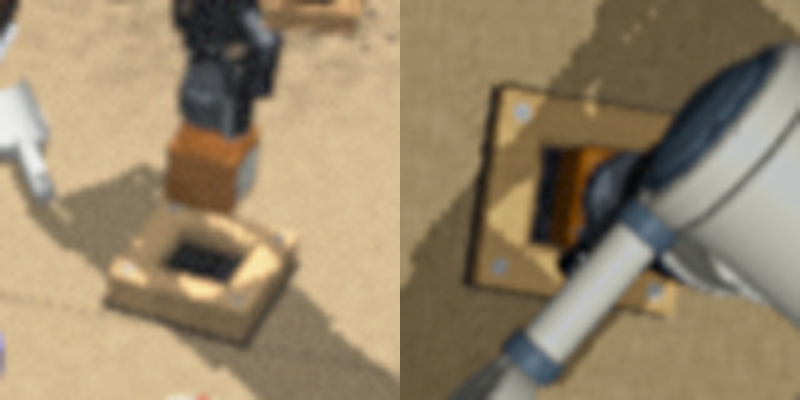

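The jar hangs upright over the brace, with its left edge in the top crop nearly parallel to the recess edge. I'll fit the edge angles numerically.

```bash
python3 - <<'E'
from m import *
t=cv2.imread("pics/t3.png");x0,y0=355,224;k=5
c=cv2.resize(t[y0:y0+80,x0:x0+80],None,fx=k,fy=k,interpolation=2)
h=cv2.cvtColor(c,40);O=cv2.inRange(h,(4,120,60),(20,255,255))
P=[]
for r in range(160,245,3):
    xs=np.nonzero(O[r,140:260])[0]
    if len(xs)>5:P.append((xs[0]+140,r))
P=np.array(P);print(P[::4].tolist(),len(P))
W=np.array([ray("top",(p+.5)/k-.5+[x0,y0],91.6+40)[:2] for p in P])
f=np.polyfit(W[:,0],W[:,1],1);print("jar edge yaw",np.degrees(np.arctan(f[0])),"edge y at x=442",np.polyval(f,442))
W0=np.array([ray("top",(p+.5)/k-.5+[x0,y0],91.6+56)[:2] for p in P]);print(np.polyval(np.polyfit(*W0.T,1),442))
# side fit
s=cv2.imread("pics/s3.png");o=(311,160)
im=cv2.resize(s[o[1]:o[1]+44,o[0]:o[0]+44],None,fx=6,fy=6,interpolation=2);hs=cv2.cvtColor(im,40)
O=(cv2.inRange(hs,(4,130,40),(18,255,255))>0);n,l,st,_=cv2.connectedComponentsWithStats(O.astype(np.uint8));i=1+st[1:,4].argmax();O=l==i;print(st[i])
xs=np.nonzero(O)[1];best=[]
for yaw in range(-30,16,3):
  for dx in range(-6,7,2):
    for dy in range(-6,7,2):
      b,cp=parts("side",442+dx,-322+dy,91.6,np.radians(yaw),o);v=b&~cp
      # compare outside label zone: hull of orange plus right grey
      best.append((round(float((v&O).sum()/(O.sum())-0.5*(v&~O).sum()/v.sum()),3),yaw,dx,dy))
best.sort(reverse=True);print(best[:8])
E
```

```text
[[175, 160], [173, 172], [172, 184], [170, 196], [167, 208], [166, 220], [164, 232], [150, 244]] 29
jar edge yaw -10.032956291777385 edge y at x=442 -291.40036510782363
-288.12918509869644
[  93   12  107  106 7264]
[(0.852, 3, 0, -4), (0.85, 6, 0, 0), (0.85, 6, 0, -2), (0.85, 3, 0, -2), (0.85, 3, 0, -6), (0.848, 9, 2, -4), (0.848, 9, 2, -6), (0.848, 6, 2, -6)]
```

```bash
python3 - <<'E'
from m import *
s=cv2.imread("pics/s3.png");
# combined orange/label silhouette vs model: per-yaw/xy/z fit on left, bottom extents
x0,y0=311,160;im=cv2.resize(s[y0:y0+44,x0:x0+44],None,fx=6,fy=6,interpolation=2);h=cv2.cvtColor(im,40)
O=cv2.inRange(h,(4,130,40),(18,255,255))>0
print("orange left per row",[(r//6+y0,round(np.nonzero(O[r])[0].min()/6+x0,1),round(np.nonzero(O[r])[0].max()/6+x0,1)) for r in range(18,115,12)])
print("orange bottom per col",[(c//6+x0,round(np.nonzero(O[:,c])[0].max()/6+y0,1)) for c in range(96,200,12)])
for yaw in(-14,-8,-2):
  w=np.radians(yaw);print(yaw)
  for z in(91.6,147.6):
    print(z,[proj("side",[442+a*np.cos(w)-b*np.sin(w),-322+a*np.sin(w)+b*np.cos(w),z]).round(1).tolist() for a,b in((26.5,26.5),(-26.5,26.5),(-26.5,-26.5))])
E
```

```text
orange left per row [(163, np.float64(329.2), np.float64(343.8)), (165, np.float64(327.8), np.float64(344.2)), (167, np.float64(327.2), np.float64(342.3)), (169, np.float64(327.5), np.float64(341.0)), (171, np.float64(327.3), np.float64(339.8)), (173, np.float64(326.7), np.float64(339.3)), (175, np.float64(326.7), np.float64(339.3)), (177, np.float64(329.0), np.float64(339.3)), (179, np.float64(335.3), np.float64(338.8))]
orange bottom per col [(327, np.float64(176.5)), (329, np.float64(177.0)), (331, np.float64(178.2)), (333, np.float64(178.7)), (335, np.float64(178.8)), (337, np.float64(179.2)), (339, np.float64(178.8)), (341, np.float64(169.2)), (343, np.float64(166.2))]
-14
91.6 [[324.8, 176.4], [337.1, 180.7], [343.4, 174.0]]
147.6 [[325.7, 164.3], [338.1, 168.5], [344.6, 161.9]]
-8
91.6 [[325.2, 177.0], [338.0, 180.5], [343.0, 173.5]]
147.6 [[326.0, 164.8], [339.1, 168.3], [344.2, 161.3]]
-2
91.6 [[325.6, 177.6], [338.9, 180.3], [342.6, 172.9]]
147.6 [[326.4, 165.4], [340.1, 168.1], [343.7, 160.8]]
```

```bash
python3 - <<'E'
from m import *
def ext(f,x0,y0,n=44):
    s=cv2.imread(f);im=cv2.resize(s[y0:y0+n,x0:x0+n],None,fx=6,fy=6,interpolation=2);h=cv2.cvtColor(im,40)
    O=(cv2.inRange(h,(4,130,40),(18,255,255))>0).astype(np.uint8);_,l,st,_=cv2.connectedComponentsWithStats(O);return l==1+st[1:,4].argmax()
O=ext("pics/side0.png",248,210)
print([(r//6+210,round(np.nonzero(O[r])[0].min()/6+248,1),round(np.nonzero(O[r])[0].max()/6+248,1)) for r in range(60,250,12) if O[r].any()])
print([(c//6+248,round(np.nonzero(O[:,c])[0].max()/6+210,1)) for c in range(60,220,12) if O[:,c].any()])
for yaw in(-26,-22,-18):
  w=np.radians(yaw);print(yaw,[proj("side",[586.5+a*np.cos(w)-b*np.sin(w),16+a*np.sin(w)+b*np.cos(w),z]).round(1).tolist() for z in(4,60) for a,b in((26.5,26.5),(-26.5,26.5),(-26.5,-26.5))])
s=cv2.imread("pics/side0.png");g=cv2.cvtColor(s,6)
w=np.radians(-8.3)
sq=lambda h,z:[proj("side",[442+a*np.cos(w)-b*np.sin(w),-322.5+a*np.sin(w)+b*np.cos(w),z]).round(1).tolist() for a,b in((h,h),(-h,h),(-h,-h),(h,-h))]
print("outer top model",sq(58,32));print("rec",sq(31,28),sq(45.7,32))
r=s[172:210,308:360];gg=g[172:210,308:360]
d=(gg<60).astype(np.uint8);n,l,st,ce=cv2.connectedComponentsWithStats(d);print(st[1:],ce[1:]+[308,172])
b=cv2.resize(r,(780,570),interpolation=2);cv2.imwrite("pics/d4.png",b)
E
```

```text
[(228, np.float64(260.7), np.float64(281.0)), (230, np.float64(259.5), np.float64(281.2)), (232, np.float64(260.0), np.float64(277.8)), (234, np.float64(260.3), np.float64(275.8)), (236, np.float64(262.3), np.float64(273.0)), (238, np.float64(263.3), np.float64(271.7)), (240, np.float64(263.8), np.float64(271.7)), (242, np.float64(264.2), np.float64(271.7)), (244, np.float64(266.7), np.float64(271.8)), (246, np.float64(270.0), np.float64(271.7))]
[(260, np.float64(233.3)), (262, np.float64(235.5)), (264, np.float64(241.5)), (266, np.float64(243.5)), (268, np.float64(244.5)), (270, np.float64(246.0)), (272, np.float64(245.8)), (274, np.float64(235.2)), (276, np.float64(233.8)), (278, np.float64(231.8)), (280, np.float64(231.2))]
-26 [[259.6, 239.9], [270.0, 247.1], [280.6, 239.7], [259.1, 228.0], [269.7, 235.1], [280.6, 227.9]]
-22 [[259.6, 240.4], [270.7, 247.0], [280.6, 239.3], [259.1, 228.5], [270.4, 235.1], [280.5, 227.4]]
-18 [[259.6, 240.9], [271.5, 247.0], [280.5, 238.8], [259.1, 229.0], [271.2, 235.0], [280.5, 226.9]]
outer top model [[313.8, 191.5], [341.5, 199.6], [352.1, 183.8], [325.3, 176.3]]
rec [[322.8, 190.5], [337.5, 194.7], [343.3, 186.4], [328.8, 182.3]] [[317.9, 190.7], [339.7, 197.0], [348.1, 184.6], [326.9, 178.6]]
[[19 14 13  7 47]] [[333.19148936 189.10638298]]
```

View pics/d4.png

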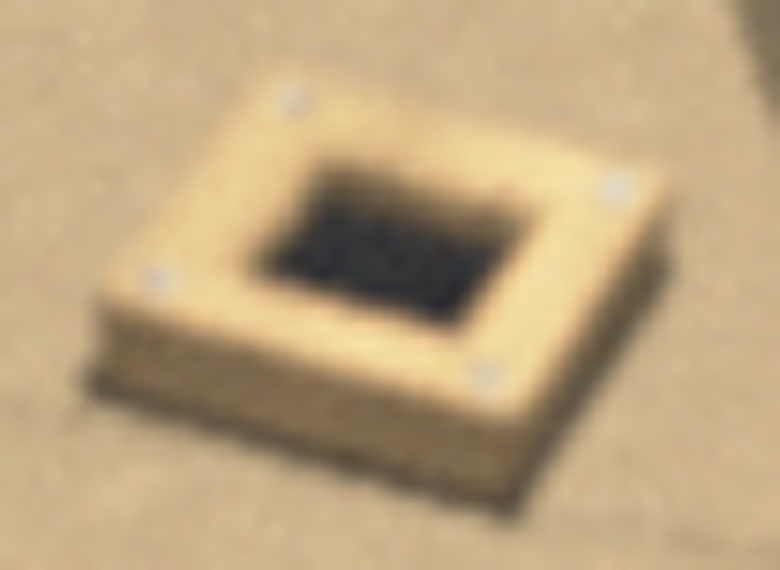

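Side-view screws at (318,190), (340,197), (349,184) and (327,178) put the brace about 1–1.5 mm further −y than the jar. The yaw agrees. I'll correct by −1.5 mm and descend to just above the recess.

Call:
{"fn": "drive_tool", "kwargs": {
  "plan": [
    [0,-0.02,-0.2,0,0,0,-1],
    [0,0,-0.3,0,0,0,-1],
    [0,0,-0.15,0,0,0,-1],
    [0,0,-0.05,0,0,0,-1],
    [0,0,0,0,0,0,-1],
    [0,0,0,0,0,0,-1]
  ]
}}

```text
time_s: 8.47
ee_pos: [442.4, -323.9, 100.0]
ee_rot: [3.141, -0.0, 0.702]
force: [0.3, -0.1, -3.6]
finger_gap: 0.677
grasp_force: 65.6
```

Call:
{"fn": "drive_tool", "kwargs": {
  "plan": [
    [0,0,-0.04,0,0,0,-1],
    [0,0,-0.04,0,0,0,-1],
    [0,0,-0.03,0,0,0,-1],
    [0,0,0,0,0,0,-1],
    [0,0,0,0,0,0,-1]
  ]
}}

```text
time_s: 8.88
ee_pos: [441.9, -324.2, 91.0]
ee_rot: [-3.141, 0.0, 0.701]
force: [0.7, -0.9, -5.8]
finger_gap: 0.676
grasp_force: 65.6
```

Call:
{"fn": "drive_tool", "kwargs": {
  "plan": [
    [0,0,-0.03,0,0,0,-1],
    [0,0,-0.03,0,0,0,-1],
    [0,0,-0.02,0,0,0,-1],
    [0,0,0,0,0,0,-1],
    [0,0,0,0,0,0,-1]
  ]
}}

```text
time_s: 9.3
ee_pos: [441.9, -324.1, 84.8]
ee_rot: [-3.141, 0.0, 0.701]
force: [-0.3, -0.7, -5.1]
finger_gap: 0.675
grasp_force: 65.7
```

Going in freely.

Call:
{"fn": "drive_tool", "kwargs": {
  "plan": [
    [0,0,-0.03,0,0,0,-1],
    [0,0,-0.03,0,0,0,-1],
    [0,0,-0.03,0,0,0,-1],
    [0,0,0,0,0,0,-1],
    [0,0,0,0,0,0,-1]
  ]
}}

```text
time_s: 9.72
ee_pos: [441.8, -324.1, 78.0]
ee_rot: [-3.141, 0.0, 0.701]
force: [0.3, 0.2, -4.7]
finger_gap: 0.676
grasp_force: 65.7
```

Call:
{"fn": "drive_tool", "kwargs": {
  "plan": [
    [0,0,-0.02,0,0,0,-1],
    [0,0,-0.02,0,0,0,-1],
    [0,0,0,0,0,0,-1],
    [0,0,0,0,0,0,-1]
  ]
}}

```text
time_s: 10.05
ee_pos: [442.0, -324.2, 75.3]
ee_rot: [-3.142, -0.0, 0.701]
force: [0.3, -0.0, -4.6]
finger_gap: 0.677
grasp_force: 65.7
```

Call:
{"fn": "drive_tool", "kwargs": {
  "plan": [
    [0,0,-0.02,0,0,0,-1],
    [0,0,-0.01,0,0,0,-1],
    [0,0,0,0,0,0,-1],
    [0,0,0,0,0,0,-1]
  ]
}}

```text
time_s: 10.38
ee_pos: [442.3, -324.5, 74.9]
ee_rot: [3.14, -0.0, 0.701]
force: [-3.5, 1.9, 5.7]
finger_gap: 0.676
grasp_force: 66.5
```

Seated on the floor at the expected height. Unscrewing anticlockwise (+z).

Call:
{"fn": "drive_tool", "kwargs": {
  "plan": [
    [0,0,0,0,0,0.06,-1],
    [0,0,0,0,0,0.06,-1],
    [0,0,0,0,0,0.06,-1],
    [0,0,0,0,0,0.06,-1],
    [0,0,0,0,0,0.06,-1],
    [0,0,0.005,0,0,0.06,-1],
    [0,0,0.005,0,0,0.06,-1],
    [0,0,0.005,0,0,0.06,-1]
  ]
}}

```text
time_s: 11.05
ee_pos: [442.9, -324.7, 75.5]
ee_rot: [3.139, 0.001, 1.46]
force: [0.5, 0.4, 1.3]
finger_gap: 0.678
grasp_force: 66.1
```

```bash
python3 -c "
from h import *
o=manip.get_obs();print(o['ee_rot'],o['torque'],o['force'],o['q'])"
```

```text
[3.13881170e+00 1.49304013e-03 1.46015191e+00] [ 0.04124006 -0.0523558   0.0479724 ] [0.48495965 0.38436871 1.33526326] [-6.94826427e-01 -2.67115276e-02  1.61256258e+00  2.88357981e-04
  1.55259840e+00 -5.84188878e-01]
```

Call:
{"fn": "drive_tool", "kwargs": {
  "plan": [
    [0,0,0.005,0,0,0.06,-1],
    [0,0,0.005,0,0,0.06,-1],
    [0,0,0.005,0,0,0.06,-1],
    [0,0,0.005,0,0,0.06,-1],
    [0,0,0,0,0,0.06,-1],
    [0,0,0,0,0,0.06,-1],
    [0,0,0,0,0,0.06,-1],
    [0,0,0,0,0,0,-1]
  ]
}}

```text
time_s: 11.72
ee_pos: [442.5, -324.5, 76.0]
ee_rot: [3.141, 0.001, 2.118]
force: [1.3, 0.0, -1.6]
finger_gap: 0.678
grasp_force: 65.9
```

```bash
python3 -c "
from h import *
o=manip.get_obs();print(o['ee_rot'],o['torque'],o['force'],o['q'])"
```

```text
[3.14089624e+00 1.31596444e-03 2.11844421e+00] [ 0.10563928 -0.13874183  0.00445717] [ 1.27891291  0.0317307  -1.56280508] [-6.94920131e-01 -2.66833646e-02  1.61166899e+00  2.35037277e-04
  1.55513681e+00 -1.24257198e+00]
```

Call:
{"fn": "drive_tool", "kwargs": {
  "plan": [
    [0,0,0.02,0,0,0,-1],
    [0,0,0.02,0,0,0,-1],
    [0,0,0.02,0,0,0,-1],
    [0,0,0,0,0,0,-1],
    [0,0,0,0,0,0,-1]
  ]
}}

```text
time_s: 12.13
ee_pos: [442.2, -324.4, 80.6]
ee_rot: [3.141, 0.001, 2.114]
force: [-0.0, -0.6, -0.5]
finger_gap: 0.678
grasp_force: 65.9
```

Only the cap's weight is carried, so it's free. Lifting straight up to about 20 mm above the rim.

Call:
{"fn": "drive_tool", "kwargs": {
  "plan": [
    [0,0,0.04,0,0,0,-1],
    [0,0,0.06,0,0,0,-1],
    [0,0,0.08,0,0,0,-1],
    [0,0,0.08,0,0,0,-1],
    [0,0,0.08,0,0,0,-1],
    [0,0,0.06,0,0,0,-1],
    [0,0,0.03,0,0,0,-1],
    [0,0,0,0,0,0,-1]
  ]
}}

```text
time_s: 12.8
ee_pos: [442.3, -324.5, 113.5]
ee_rot: [3.141, 0.001, 2.115]
force: [-0.2, 1.1, -0.8]
finger_gap: 0.679
grasp_force: 66.0
```

Call:
{"fn": "drive_tool", "kwargs": {
  "plan": [
    [0,0,0,0,0,0,-1],
    [0,0,0,0,0,0,-1],
    [0,0,0,0,0,0,-1],
    [0,0,0,0,0,0,-1]
  ]
}}

```text
time_s: 13.13
ee_pos: [441.8, -324.1, 112.0]
ee_rot: [-3.141, -0.001, 2.115]
force: [-0.1, 0.1, -1.7]
finger_gap: 0.677
grasp_force: 65.9
```

```bash
python3 - <<'E'
from h import *
print(manip.get_obs()["force"])
s=optics.get_image("side")[:,:,::-1]
cv2.imwrite("pics/s5.png",cv2.resize(s[130:290,220:380],(600,600),interpolation=2))
E
```

```text
[-0.13652061  0.08803913 -1.66760583]
```

View pics/s5.png

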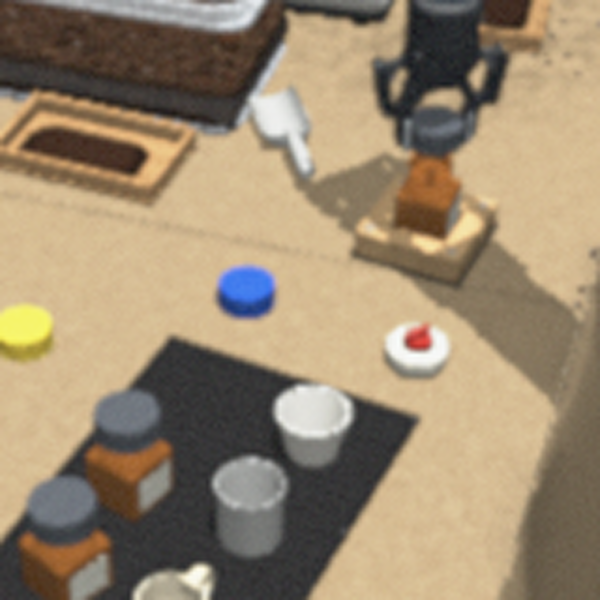

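The picture shows the open jar seated in the brace (crop about (428,200)) and the cap held level above it (440,130). The other jars and the vessels visible here haven't moved. Handing in.

```bash
python3 -c "
from rig import job
print(job.hand_in())"
```

```text
the job is handed in; nothing more can be done
None
```

The jar from behind the bowl (the right one) is seated in the brace, and its cap is unscrewed and held level about 20 mm above the mouth; I handed the job in at about 13 s, but no verdict came back.

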